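Pop the hidden drawer of the long pen chest

TASK

Two pale wooden pen chests stand on the drawing desk, each with a metal shutter along its front top edge. On the longer chest, slide the shutter by its upright lug along the edge towards the robot's left until it is all the way open, then reach into the recess it was covering and press the catch right down so that the drawer comes out of the front. Leave the shorter chest's drawer shut.

Things in the scene. Friction and masses are not known exactly. Their poses are not given: they have to be found in the camera images.
- long_chest: Longer of two alike pale wooden chests, fixed: 160 mm deep (x), 280 long (y), deck at z 80; the other is 200 long, places may be swapped. Origin: centre of underside; x from drawer front (robot side) to back, y to the robot's left, z up. Track along the front top edge, centred x = -44, 56 wide between rails 8 high and wide. A tape roll 64 wide, 19 high lies on the back half of the deck.
- shutter (a joint): The longer chest's sliding aluminium shutter in the track, m: 0 = recess covered, grows towards the chest's +y, 0.085 = fully open; starts at 0 to 0.015. Plate 90 mm long (y), 54 wide, top 4.5 mm above the deck, centred over the recess at 0. Needs about 2 N and stays where it is left. Push its lug, or pinch the lug across y.
- shutter_lug (a point): Centre of the lug standing on the -y end of the longer chest's shutter: 14 mm thick (y), 40 wide (x), from the plate up to 106.5 mm above the chest's underside. This point lies 95 mm above the underside, at chest x = -44, y = -58 + shutter travel (mm); its axes are the chest's. Closed fingers can push its -y face, tips just above the deck.
- catch_top (a point): Centre of the top of the catch, a black plate 70 mm (y) x 48 mm (x) that fills a recess in the track, 72 x 50 mm, at chest x = -44, y = -20; hidden under the shutter at the start. Its top is at z 70 mm (10 mm below the deck) when up, 56 mm when right down: 14 mm of travel, about 6 N, stays where it is left. A linkage moves the drawer out 3 mm per mm pressed. Axes as the chest's.
- drawer (a joint): Drawer of the longer chest, flush with its front, no handle, m: 0 = shut, grows as it comes out towards the chest's -x, 0.042 = catch fully pressed.
- short_drawer (a joint): The same drawer in the shorter chest, m: 0 = shut, to be left shut.

How it is judged:
By the outcome, as a careful person would: the job done as asked, in the order asked, and still so for the second after the job is handed in, with the robot touching nothing.
It also fails if it takes over 32 s, if anything falls off the work surface, if the arm or the gripper's body presses on something with over 40 N, if the wrist force passes 120 N, or if a joint passes its speed limit or range.

ROBOT

A 6-joint arm with a two-finger parallel gripper is mounted at the origin on the work surface. World frame = base frame: x ahead of the robot, y to its left, z up, the work surface at z = 0. Lengths are in m, angles in rad, forces in N, time in s.
With the tool pointing down it reaches from about 0.275 to 0.85 m from the base axis. Payload 19 kg.
Tool frame: the origin (TCP) lies at the very end of the fingers, on their centre line; the grasp point (between the pads) lies 19 mm behind it; y points along the fingers, x is the direction in which the jaws open and shut, and the axes are right-handed (so a half turn about y gives the same grasp; the last joint's range is limited). The gripper opens to 85 mm and grips with 20 to 120 N. Pads are 22 mm wide; open, the fingers measure 114 mm over their backs; the gripper's body (76 mm by 85 mm) begins 54 mm behind the grasp point. The pads swing forward as they close: fully open they stand 13 mm farther back than shut.
Start: joints at [-1.255, 0.15, 1.437, -0, 1.554, -0.134], TCP at [0.25, -0.518, 0.231] pointing down, gripper open.
Joint ranges: [-2.8, 2.8], [-0.68, 2.1], [0.12, 2.68], [-1.39, 4.53], [0.16, 2.79], [-2.81, 2.81]. Speed limits (rad/s): [1.89, 1.89, 2.22, 3.01, 3.01, 3.01].

INTERFACE

Orientations are given as [roll, pitch, yaw] about the fixed x, y, z axes, in that order (R = Rz(yaw) Ry(pitch) Rx(roll)).
In Python, from cell import * gives the robot as it stands.
- The arm moves only by the tool servo_tool, never from a script. Its argument "rows" is text: rows parted by semicolons, each of 5 numbers parted by spaces: the shift along the tool's x, y, z in mm, then the turn about the tool's y in rad, then the finger opening in mm, from 0 to 85.4. A call has 1 to 20 rows; each row shifts and turns the commanded pose from where the row before left it, along the tool's axes as they then stand; what a row does not reach is not made up. A row lasts 1/10 s, in which the tool goes at most 50 mm and 8.59 degrees, less where a joint would pass 70% of its speed; a pose out of reach is approached as far as the arm can. A call with a gripper value outside its range is refused whole. The fingers move at their own pace and stop on an object; the grip force is fixed at half the most. Time passes only in rows, so rows that do not move let the fingers close. It gives the time, the measured TCP pose, the force and the opening at its end, in the units of the state.
- observe(): the state, without advancing time (a new reading comes with each control period).
- capture(name): name is "scene" or "top" or "wrist"; returns the picture (400x640x3 uint8, red, green, blue); there is no depth.
- camera_params(name): a dict with "vertical_fov" (degrees; the focal length in pixels is half the picture's height over the tangent of half this angle, whatever the lens; pixels are square), "cx", "cy" (the principal point, pixels), "dist" ([k1, k2, p1, p2, k3] as OpenCV has them; the pictures are not rectified), "R" (3x3) and "t" (3): a world point X has camera coordinates R X + t; the wrist camera has in their place "tool_from_camera" (4x4, takes a point from camera to tool coordinates, whose origin is the TCP and whose axes are the tool frame's). Camera axes: x right, y down, z forward; pixel columns grow to the right and rows downward; lengths in m; the calibration is good to about 2 mm. A picture is of the moment at which its call begins: read the wrist's pose just before it. camera_params takes no time and is no camera call.
- job_done(): hands the job in, once; it reports no verdict.
Trained networks look in the newest picture that a camera, given by its name, has taken for a name from the list of things; names that differ only in an ending like _2 or _b are one class to them, and where a whole thing is asked for, a point or a joint stands for the part that bears it (a point fixed in the world has none). Each returns a list of dicts, best first, with "conf" (0 to 1); they miss things now and then, are a little off and sometimes report something else, mostly with a low value. They report only what shows in the picture. A call takes as long as a camera call.
- outline_of(camera, query): "region" (400x640 bool, what is visible of it) and "extent" ([left, top, right, bottom] in pixels, round what is visible of it).
- pinpoint(camera, query): "pixel" ([row, column] in pixels: a listed point, or the origin of a listed thing).
The state is a dict: "clock": time; "joint_pos": joint angles; "joint_velocities": joint speeds; "joint_efforts": joint torques, N m; "tcp_pos": TCP position; "ee_rot": TCP orientation; "ft_force": force on the tool from outside, world axes, zero at the start; "moment": the same for the moment, N m; "opening": opening from 0.0 (shut) to 1.0 (fully open).
Only numpy, scipy, OpenCV 4.12 (cv2) and the standard library are available. Lean on these libraries where they do the work, as an engineer would, in place of code of your own. Each camera call takes 0.05 s, during which the arm holds its last target. There are 200 camera calls.

## Working session

There is one attempt and no reset: what is moved stays moved. The work goes in short steps, Python scripts to look and compute and a tool call to move; the robot and the scene stay as the last step left them, time stands still between calls to the robot, and variables do not carry over. Pictures are saved under pics/ and viewed, about 8 in all and at most 12, crops included, and the job is handed in when it is done.

Besides the shell and the picture viewer there is one more tool, called as name(argument=value, ...), one argument or row to a line, values as JSON. servo_tool: Moves the arm, as the interface text tells. Its arguments: {"type":"object","properties":{"rows":{"type":"string"}},"required":["rows"]}

```bash
mkdir -p pics; python3 - <<'E'
from cell import *
import cv2,numpy as np
s=observe();print(s['clock'],s['tcp_pos'],s['ee_rot'],s['opening'])
for n in("top","scene"):
    im=capture(n);cv2.imwrite(f"pics/{n}1.png",im[:,:,::-1])
    p=camera_params(n);print(n,{k:np.round(v,4).tolist() for k,v in p.items()})
    for q in("long_chest","shutter_lug","catch_top"):
        print(q,[(np.round(d['pixel'],1).tolist(),round(d['conf'],2)) for d in pinpoint(n,q)][:4])
    print([(d['extent'],round(d['conf'],2)) for d in outline_of(n,"long_chest")][:3],[(d['extent'],round(d['conf'],2)) for d in outline_of(n,"short_drawer")][:3])
print(camera_params("wrist"))
a=cv2.imread("pics/top1.png");b=cv2.imread("pics/scene1.png")
cv2.imwrite("pics/both.png",cv2.resize(np.vstack([a,b]),(480,600)))
E
```

```text
0.0 [ 0.24989265 -0.51757205  0.2306838 ] [-1.57064823e+00  1.21162491e-03 -1.12102612e+00] 0.9994021694511283
top {'vertical_fov': 57.3405, 'cx': 317.6287, 'cy': 196.8247, 'dist': [-0.0799, 0.0, 0.0, 0.0, 0.0], 'R': [[0.0222, -0.9997, 0.0041], [-0.9912, -0.0226, -0.1301], [0.1302, -0.0012, -0.9915]], 't': [-0.0329, 0.5623, 0.8628]}
long_chest [([187.1, 228.5], 0.61)]
shutter_lug [([196.0, 239.3], 0.78)]
catch_top []
[([159.6, 141.1, 279.5, 224.2], 0.58), ([208.9, 186.4, 244.2, 210.5], 0.37)] []
scene {'vertical_fov': 44.5507, 'cx': 324.8593, 'cy': 197.374, 'dist': [-0.07, 0.0, 0.0, 0.0, 0.0], 'R': [[-0.6044, 0.7966, -0.0049], [0.6806, 0.5132, -0.5229], [-0.4141, -0.3194, -0.8524]], 't': [0.3458, -0.2928, 1.3837]}
long_chest [([299.7, 396.9], 0.59)]
shutter_lug []
catch_top []
[([323.0, 225.1, 482.2, 363.5], 0.95), ([379.7, 246.2, 426.2, 281.6], 0.56)] []
{'vertical_fov': 67.11262812148766, 'cx': 319.61399629297387, 'cy': 194.46598016621778, 'dist': array([-0.05716365,  0.        ,  0.        ,  0.        ,  0.        ]), 'tool_from_camera': array([[ 9.99999255e-01, -9.17493887e-04,  8.05176538e-04,
        -4.88689714e-04],
       [-1.04025778e-03, -2.95378020e-01,  9.55379895e-01,
        -1.41665783e-01],
       [-6.38723761e-04, -9.55380020e-01, -2.95378754e-01,
         7.52417848e-02],
       [ 0.00000000e+00,  0.00000000e+00,  0.00000000e+00,
         1.00000000e+00]])}
```

View pics/top1.png

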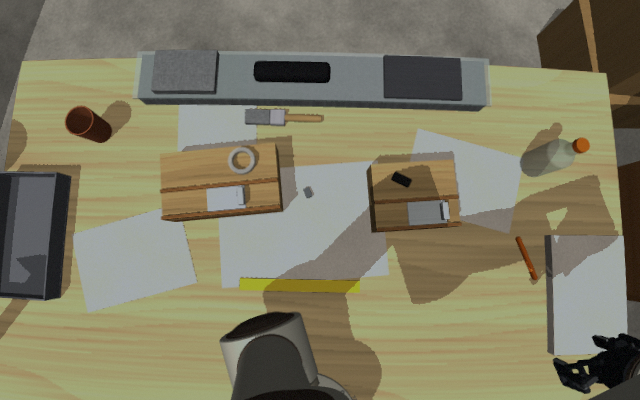

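View pics/scene1.png

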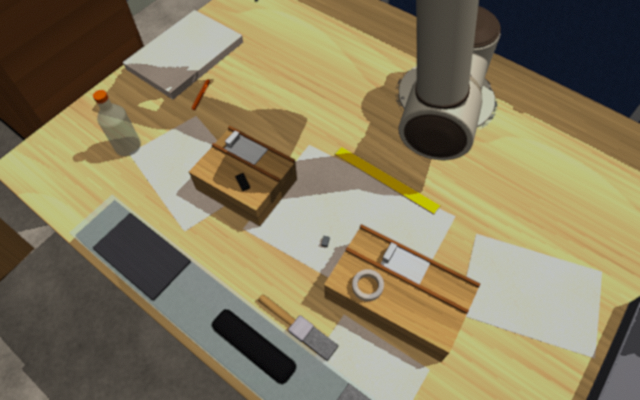

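The left chest, with the tape roll on it, is the longer one. Its deck spans about cols 161–282 and rows 144–220 in the top view, with the lug at about (196,240) (row, col). I'll fit its pose to the outlines in both cameras.

```bash
cat > h.py <<'E'
from cell import *
import cv2,numpy as np
from scipy.spatial.transform import Rotation as Ro
def cam(n,s=None):
    p=camera_params(n);f=200/np.tan(np.radians(p['vertical_fov']/2))
    K=np.array([[f,0,p['cx']],[0,f,p['cy']],[0,0,1]])
    if n=="wrist":
        T=np.eye(4);T[:3,:3]=Ro.from_euler('xyz',s['ee_rot']).as_matrix();T[:3,3]=s['tcp_pos']
        M=np.linalg.inv(T@p['tool_from_camera']);return K,p['dist'],M[:3,:3],M[:3,3]
    return K,p['dist'],np.array(p['R']),np.array(p['t'])
def proj(c,X):
    K,d,R,t=c;return cv2.projectPoints(np.float64(X).reshape(-1,3),cv2.Rodrigues(R)[0],t,K,np.float64(d))[0][:,0]
def ray(c,uv,z):
    K,d,R,t=c;a=cv2.undistortPoints(np.float64([[uv]]),K,np.float64(d))[0,0]
    v=R.T@[a[0],a[1],1];o=-R.T@t;return o+v*(z-o[2])/v[2]
def chest(P,pts):
    x,y,w=P;pts=np.float64(pts).reshape(-1,3)/1000
    c,s=np.cos(w),np.sin(w);return pts@np.array([[c,-s,0],[s,c,0],[0,0,1]]).T+[x,y,0]
def goal(P,pt,s,yawoff=np.pi/2):
    "tool-frame shift (mm) to chest point pt, and turn about tool y to bring tool x to chest dir yawoff"
    R=Ro.from_euler('xyz',s['ee_rot']).as_matrix()
    d=R.T@(chest(P,pt)[0]-s['tcp_pos'])*1000
    a=np.arctan2(R[1,0],R[0,0]);t=(P[2]+yawoff-a+np.pi)%(2*np.pi)-np.pi
    return d.round(1),-t   # tool y is down
E
python3 - <<'E'
from h import *
from scipy.optimize import minimize
D=[]
for n in("top","scene"):
    capture(n);o=outline_of(n,"long_chest")[0];print(n,o['extent'],o['conf'],o['region'].sum());D.append((cam(n),o['region']))
lug=pinpoint("top","shutter_lug")[0]['pixel'];L=ray(D[0][0],lug[::-1],.095);print("lug",L)
box=[(a,b,z) for a in(-80,80) for b in(-140,140) for z in(0,80)]
def cost(P,v=0):
    r=[]
    for c,m in D:
        h=cv2.convexHull(np.float32(proj(c,chest(P,box))*16)).astype(np.int32)
        g=np.zeros((400,640),np.uint8);cv2.fillConvexPoly(g,h,1,shift=4);g=g>0
        r.append((g&m).sum()/(g|m).sum())
    if v:print("iou",r)
    return -sum(r)
c0=ray(D[0][0],(221,182),.08)
B=None
for w in(-.1,0,.1,.2):
    r=minimize(cost,[c0[0],c0[1],w],method='Nelder-Mead',options=dict(initial_simplex=[[c0[0],c0[1],w],[c0[0]+.03,c0[1],w],[c0[0],c0[1]+.03,w],[c0[0],c0[1],w+.1]],xatol=2e-4))
    if B is None or r.fun<B.fun:B=r
P=B.x;cost(P,1);np.save("P.npy",P);print("P",P,"lug chest",chest(P,[(-44,-58,95)]))
d=L[:2]-P[:2];c,s=np.cos(P[2]),np.sin(P[2]);print("lug in chest",c*d[0]+s*d[1],-s*d[0]+c*d[1])
st=observe();print(goal(P,(-44,-58,250),st),goal(P,(-44,-58,250),st,-np.pi/2),st['clock'])
im=cv2.imread("pics/top1.png")
for q in proj(D[0][0],chest(P,box+[(-44,-58,95)])):cv2.circle(im,tuple(int(i) for i in q),1,(0,0,255),-1)
cv2.imwrite("pics/fit.png",cv2.resize(im[120:250,130:310],None,fx=4,fy=4))
E
```

```text
top [160.7, 144.0, 279.4, 224.1] 0.94 7988
scene [323.6, 225.9, 481.9, 361.3] 0.73 11093
lug [0.54955185 0.16053168 0.095     ]
iou [np.float64(0.9381249264792377), np.float64(0.9342639593908629)]
P [0.59224897 0.21522495 0.11813525] lug chest [[0.55539156 0.15244333 0.095     ]]
lug in chest -0.04884570985089119 -0.04927974879749383
(array([-470.8,  -18.7,  566.5]), np.float64(-2.809910966683285)) (array([-470.8,  -18.7,  566.5]), np.float64(0.3316816869065087)) 0.85
```

View pics/fit.png

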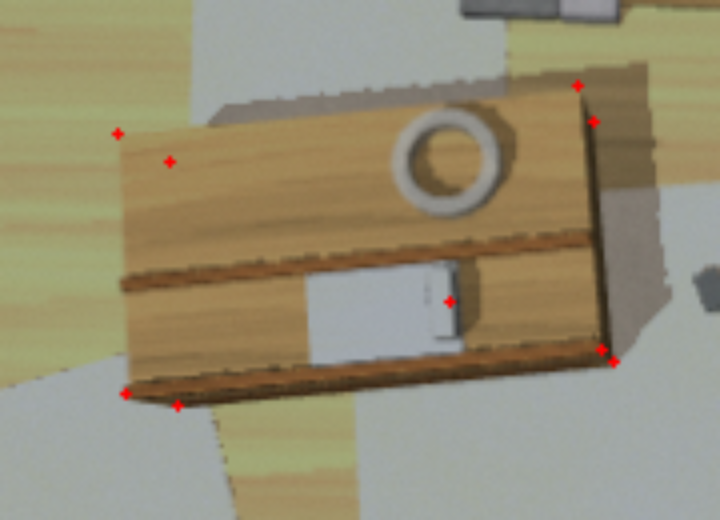

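The fit is good to a few mm: the lug at crop (450,302) and the front corners match, and the back edge is about 2 mm off. Next I'll go to a hover beside the lug with the fingers shut.

servo_tool(
  rows="0 0 0 0.11 0; 0 0 0 0.11 0; 0 0 0 0.11 0; -37 0 23 0 0; -37 0 23 0 0; -37 0 23 0 0; -37 0 23 0 0; -37 0 23 0 0; -37 0 23 0 0; -37 0 23 0 0; -37 0 23 0 0; -37 0 23 0 0; -37 0 23 0 0; -37 0 23 0 0; -37 0 23 0 0; -37 0 23 0 0; -37 0 23 0 0; -37 0 23 0 0; -37 0 23 0 0; -10 10 14 0 0",
)

```text
clock: 2.85
tcp_pos: [0.5583, 0.1291, 0.2221]
ee_rot: [-1.569, 0.001, -1.448]
ft_force: [-0.6, -0.7, 0.1]
opening: -0.001
```

```bash
python3 - <<'E'
from h import *
P=np.load("P.npy")
s=observe();im=capture("wrist")[:,:,::-1].copy();c=cam("wrist",s)
print(s['clock'],s['tcp_pos'],s['ee_rot'],s['opening'])
l=pinpoint("wrist","shutter_lug");print([(d['pixel'],d['conf']) for d in l])
if l:
    L=ray(c,l[0]['pixel'][::-1],.095);d=L[:2]-P[:2];C,S=np.cos(P[2]),np.sin(P[2]);print(L,"chest",C*d[0]+S*d[1],-S*d[0]+C*d[1])
pts=[(a,b,80) for a in(-80,80) for b in(-140,140)]+[(-44,-58,95),(-80,-140,88),(-80,140,88)]
for q in proj(c,chest(P,pts)):cv2.circle(im,tuple(int(i) for i in q),3,(0,0,255),-1)
cv2.imwrite("pics/w1.png",im)
print(goal(P,(-44,-58,250),s,-np.pi/2))
E
```

```text
2.85 [0.55827858 0.12912106 0.22210323] [-1.56886582e+00  8.22319193e-04 -1.44825317e+00] -0.0007106216185498044
[([184.5, 288.8], 0.74)]
[0.55674814 0.15791902 0.095     ] chest -0.04200750913719611 -0.052722364162015735
(array([-23.5, -27.9,   0. ]), np.float64(0.004407909873661797))
```

View pics/w1.png

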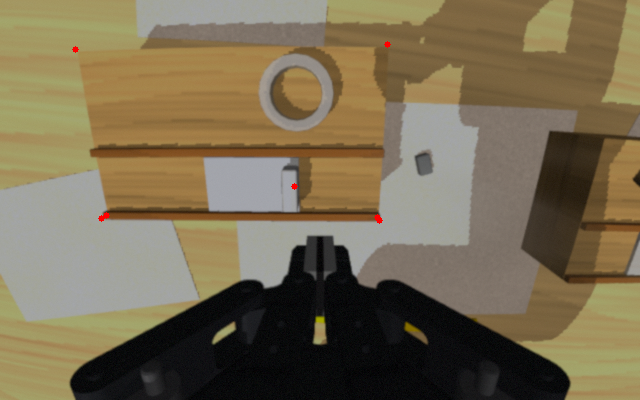

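The overlay matches well; lug found at (184,289), travel about 5 mm. The fingers are beside it on the -y side. Down, then push.

servo_tool(
  rows="8 25 0 0.004 0; 0 30 0 0 0; 0 30 0 0 0; 0 25 0 0 0; 0 15 0 0 0; 0 10 0 0 0; 0 0 0 0 0",
)

```text
clock: 3.65
tcp_pos: [0.5579, 0.1173, 0.0858]
ee_rot: [-1.572, 0.0, -1.455]
ft_force: [0.5, 0.9, -1.1]
opening: 0.002
```

servo_tool(
  rows="-8 0 0 0 0; -8 0 0 0 0; -8 0 0 0 0; -8 0 0 0 0; -8 0 0 0 0; -8 0 0 0 0; -8 0 0 0 0; -8 0 0 0 0; -8 0 0 0 0; -6 0 0 0 0; -4 0 0 0 0; 0 0 0 0 0",
)

```text
clock: 4.85
tcp_pos: [0.5486, 0.1996, 0.0862]
ee_rot: [-1.571, 0.0, -1.455]
ft_force: [-0.9, -0.5, 0.7]
opening: 0.0
```

servo_tool(
  rows="-4 0 0 0 0; -4 0 0 0 0; -3 0 0 0 0; -2 0 0 0 0; 0 0 0 0 0",
)

```text
clock: 5.35
tcp_pos: [0.5472, 0.2123, 0.0863]
ee_rot: [-1.571, 0.0, -1.455]
ft_force: [-0.3, -0.3, 0.2]
opening: -0.001
```

```bash
python3 - <<'E'
from h import *
P=np.load("P.npy");s=observe();print(goal(P,(-44,-20,86),s,-np.pi/2),s['ft_force'])
im=capture("wrist")[:,:,::-1]
c=cam("wrist",s)
l=pinpoint("wrist","shutter_lug");print([(d['pixel'],d['conf'],ray(c,d['pixel'][::-1],.095)) for d in l])
cv2.imwrite("pics/w2.png",im)
E
```

```text
(array([22.4,  0.3,  1.1]), np.float64(-0.0021350097492045528)) [-0.29097929 -0.28086383  0.19741662]
[([260.7, 276.8], 0.82, array([0.54430817, 0.23370921, 0.095     ]))]
```

View pics/w2.png

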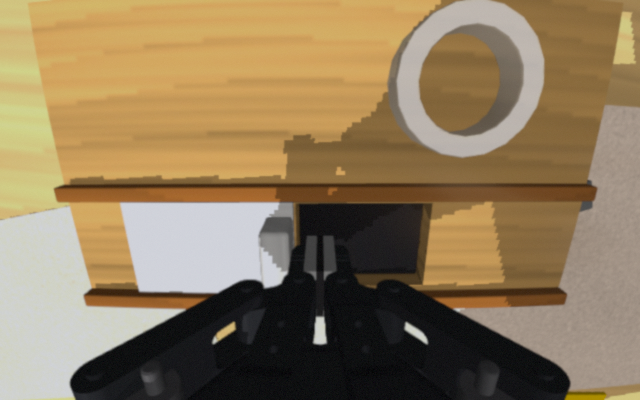

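The shutter is nearly open: lug at about (261,277), with the black catch exposed over cols 298–430. I'll push on gently to the stop.

servo_tool(
  rows="-2 0 0 0 0; -1 0 0 0 0; 0 0 0 0 0",
)

```text
clock: 5.75
tcp_pos: [0.547, 0.2151, 0.0864]
ee_rot: [-1.571, 0.0, -1.455]
ft_force: [0.5, -0.6, -0.5]
opening: 0.002
```

servo_tool(
  rows="-1 0 0 0 0; -1 0 0 0 0; 0 0 0 0 0",
)

```text
clock: 6.05
tcp_pos: [0.5469, 0.2158, 0.0864]
ee_rot: [-1.571, -0.002, -1.455]
ft_force: [0.3, -12.0, 2.5]
opening: -0.004
```

servo_tool(
  rows="-1 0 0 0 0; -1 0 0 0 0; 0 0 0 0 0",
)

```text
clock: 6.35
tcp_pos: [0.5468, 0.2162, 0.0865]
ee_rot: [-1.571, -0.005, -1.456]
ft_force: [-0.2, -27.1, 4.6]
opening: 0.001
```

The stop is reached (27 N, now backing off). Next, over the catch and press.

servo_tool(
  rows="6 0 0 0 0; 8 0 0 0 0; 8 0 0 0 0; 8 0 1 0 0; 0 0 0 0 0; 0 8 0 0 0; 0 6 0 0 0; 0 4 0 0 0; 0 3 0 0 0; 0 3 0 0 0; 0 3 0 0 0; 0 1 0 0 0; 0 0 0 0 0",
)

```text
clock: 7.65
tcp_pos: [0.5508, 0.1894, 0.0581]
ee_rot: [-1.571, 0.0, -1.455]
ft_force: [0.3, 0.1, 0.2]
opening: 0.001
```

servo_tool(
  rows="0 1 0 0 0; 0 1 0 0 0; 0 1 0 0 0; 0 0 0 0 0",
)

```text
clock: 8.05
tcp_pos: [0.551, 0.1893, 0.056]
ee_rot: [-1.57, 0.0, -1.455]
ft_force: [-5.7, -1.8, 12.2]
opening: -0.001
```

```bash
python3 - <<'E'
from h import *
print(observe()['ft_force'],observe()['tcp_pos'])
im=capture("top")[:,:,::-1];im2=capture("scene")[:,:,::-1]
a=cv2.resize(im[130:260,130:330],(600,390))
cv2.imwrite("pics/t2.png",a)
E
```

```text
[-5.65405553 -1.81506982 12.24235825] [0.55103707 0.1893251  0.05596602]
```

View pics/t2.png

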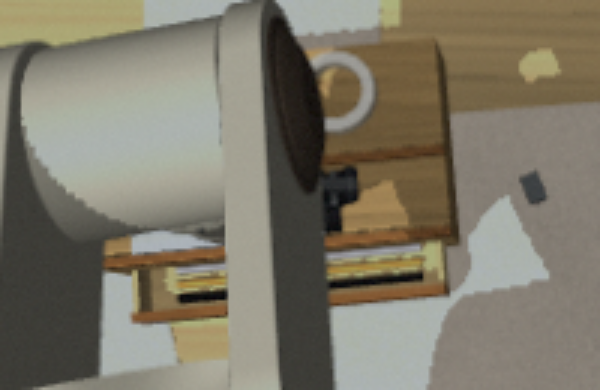

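The drawer is out along the front (crop rows 240–320). A small extra press to confirm the bottom, then straight up and a look.

servo_tool(
  rows="0 1 0 0 0; 0 0.5 0 0 0; 0 0 0 0 0",
)

```text
clock: 8.45
tcp_pos: [0.5512, 0.1893, 0.0559]
ee_rot: [-1.569, 0.0, -1.455]
ft_force: [-13.9, -3.8, 31.4]
opening: -0.0
```

servo_tool(
  rows="0 -5 0 0 0; 0 -10 0 0 0; 0 -20 0 0 0; 0 -30 0 0 0; 0 -40 0 0 0; 0 -40 0 0 0; 0 -20 0 0 0; 0 0 0 0 0",
)

```text
clock: 9.25
tcp_pos: [0.552, 0.1894, 0.2226]
ee_rot: [-1.565, 0.001, -1.455]
ft_force: [-1.0, 0.5, -0.4]
opening: 0.0
```

```bash
python3 - <<'E'
from h import *
P=np.load("P.npy");s=observe();print(s['clock'],s['ft_force'],s['tcp_pos'])
im=capture("wrist")[:,:,::-1].copy();c=cam("wrist",s)
def C(uv,z):
    d=ray(c,uv,z)[:2]-P[:2];k,q=np.cos(P[2]),np.sin(P[2]);return ((k*d[0]+q*d[1])*1e3).round(1),((-q*d[0]+k*d[1])*1e3).round(1)
for n in("shutter_lug","catch_top"):
    for d in pinpoint("wrist",n)[:1]:print(n,d['conf'],d['pixel'],C(d['pixel'][::-1],.095 if n[0]=='s' else .056))
# expected marks: lug fully open, drawer front edge 42 mm out (red)
for q in proj(c,chest(P,[(-44,27,95),(-122,-100,75),(-122,100,75)])):cv2.circle(im,tuple(int(i) for i in q),3,(0,0,255),-1)
t=capture("top")[:,:,::-1][120:260,130:480]
cv2.imwrite("pics/end.png",np.vstack([im[:340],cv2.resize(t,(640,256))]))
E
```

```text
9.25 [-1.03582224  0.47641197 -0.35071846] [0.55197413 0.18944821 0.22256554]
shutter_lug 0.96 [186.9, 269.9] (np.float64(-42.9), np.float64(25.6))
catch_top 0.74 [178.6, 318.2] (np.float64(-44.7), np.float64(-19.1))
```

View pics/end.png

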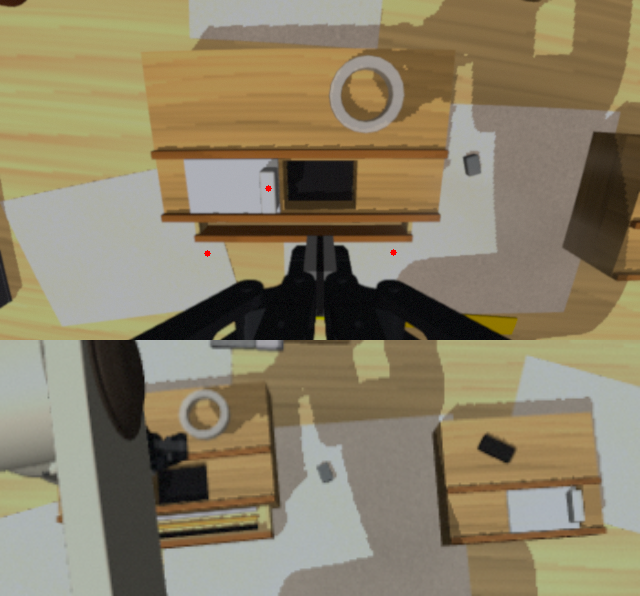

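Lug fully open and catch down. The drawer front shows at wrist row ~241, above my mark for z 75, so I'll triangulate its height and outward travel with the top view (corner at about (411,241) in the wrist view, (277.6,228) in the top view).

```bash
python3 - <<'E'
from h import *
P=np.load("P.npy");s=observe();print(s['clock'])
cw,ct=cam("wrist",s),cam("top")
k,q=np.cos(P[2]),np.sin(P[2])
for z in(.03,.04,.05,.06,.07,.08):
    o=[]
    for c,uv in((cw,(411,241)),(ct,(277.6,228.5))):
        d=ray(c,uv,z)[:2]-P[:2];o+=[round((k*d[0]+q*d[1])*1e3,1),round((-q*d[0]+k*d[1])*1e3,1)]
    print(z,o)
E
```

```text
9.45
0.03 [np.float64(-130.8), np.float64(-131.2), np.float64(-124.7), np.float64(-125.2)]
0.04 [np.float64(-125.8), np.float64(-127.8), np.float64(-125.2), np.float64(-126.2)]
0.05 [np.float64(-120.9), np.float64(-124.5), np.float64(-125.8), np.float64(-127.2)]
0.06 [np.float64(-116.0), np.float64(-121.1), np.float64(-126.3), np.float64(-128.2)]
0.07 [np.float64(-111.1), np.float64(-117.8), np.float64(-126.8), np.float64(-129.2)]
0.08 [np.float64(-106.2), np.float64(-114.4), np.float64(-127.4), np.float64(-130.2)]
```

The drawer front is at chest x ≈ -125 (z ≈ 42 mm), about 45 mm out; that fits the full 42 mm.

```bash
python3 -c "
from cell import *
print(job_done())"
```

```text
the job is handed in; nothing more can be done
None
```

The job is done and was handed in at about 9.5 s on the robot's clock.

- **Shutter:** I slid it with closed fingers on the lug until it hit its stop, at 27 N. The lug was last seen at chest y ≈ 26 mm, against 27 mm when fully open.
- **Catch:** I pressed it to its bottom stop, with the fingertips at z 55.9 mm and a 31 N upward reaction, then lifted the arm straight up and clear.
- **Drawer:** Triangulating from two cameras put the drawer front about 45 mm out. The full travel is 42 mm, so this agrees to within a few mm.
- **Shorter chest:** I did not touch it, and it looks shut in the last top view.

One check disagreed: the mark I drew for the open drawer, at z 75 mm, landed about 12 pixels from its edge in the wrist picture. The triangulation showed the edge is really at about z 42 mm, which explains the difference.

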